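# Lock the nursery sound soother on the moon channel

### The arm

A 7-joint arm with a two-finger parallel gripper is mounted at the origin on the work surface. World frame = base frame: x ahead of the robot, y to its left, z up, the work surface at z = 0. Lengths are in m, angles in rad, forces in N, time in s.
With the tool pointing down it reaches from about 0.425 to 0.925 m from the base axis. Payload 6.8 kg.
Tool frame: the origin (TCP) lies midway between the tips of the shut fingers; the grasp point (between the pads) lies 19 mm behind it; z points along the fingers, y is the line along which they close (so a half turn about z gives the same grasp; the last joint's range is limited). The gripper opens to 85 mm and grips with 20 to 120 N. Pads are 22 mm wide; open, the fingers measure 114 mm over their backs; the gripper's body (76 mm by 85 mm) begins 54 mm behind the grasp point. The pads swing forward as they close: fully open they stand 13 mm farther back than shut.
Start: joints at [-1.38, 0.477, 0.022, 1.555, -0.011, 1.109, -0.083], TCP at [0.199, 0.645, 0.231] pointing down, gripper open.
Joint ranges: [-2.96, 2.96], [-0.34, 2.1], [-1.41, 1.46], [0.24, 2.44], [-1.37, 4.51], [0.17, 1.92], [-2.96, 2.96]. Speed limits (rad/s): [2.39, 2.39, 3.14, 3.14, 3.14, 3.14, 3.14].

### API

Orientations are given as a unit quaternion [w, x, y, z].
In Python, from station import * gives the robot as it stands. The module is installed in compiled form; this text tells all that it offers.
- The arm moves only by the shell command python3 -m jog 'ROWS' [OPENING] [FORCE]. ROWS is JSON, a list of rows, each an object of numbers: "x", "y", "z": the shift along the tool's x, y, z in m; "ax", "ay", "az": the turn, a rotation vector about the tool's x, y, z in rad. In form: [{"x": .., "y": .., "z": .., "ax": .., "ay": .., "az": ..}, ...]. A call has 1 to 12 rows; each row is the pose to reach, as a shift and turn from the pose commanded when the call began, along the tool's axes at that moment; what a row does not reach only later rows make up. A row lasts 1/10 s, in which the tool goes at most 50 mm and 8.59 degrees, less where a joint would pass 70% of its speed; a pose out of reach is approached as far as the arm can. A call with a gripper value outside its range is refused whole. OPENING is the opening, from 0 (shut) to 1 (fully open), set as the call begins (- or left out, the last holds). The fingers move at their own pace and stop on an object; FORCE is the grip in N (left out, the last holds). Time passes only in rows, so rows that repeat a pose let the fingers close. It gives the time, the measured TCP pose, the force, the opening and the grip force at its end, in the units of the state.
- get_obs(): the state, without advancing time (a new reading comes with each control period).
- read_camera(name): name is "side" or "top" or "wrist"; returns the picture (384x512x3 uint8, red, green, blue); there is no depth.
- camera_params(name): a dict with "K" (3x3 intrinsics, pixels), "origin" and "attitude" of the camera in the world. Camera axes: x right, y up, looking along -z (the intrinsics and any distortion apply to the point x, -y, -z); pixel columns grow to the right and rows downward; lengths in m; the calibration is good to about 2 mm. A picture is of the moment at which its call begins: read the wrist's pose just before it. camera_params takes no time and is no camera call; for the wrist camera it gives the pose at the moment of the call.
- hand_in(): hands the job in; it is judged then, once.
The state is a dict: "t": time; "q": joint angles; "joint_vel": joint speeds; "joint_torque": joint torques, N m; "eef_pos": TCP position; "tool_rot": TCP orientation; "contact_force": force on the tool from outside, world axes, zero at the start; "torque": the same for the moment, N m; "gripper_width": opening from 0.0 (shut) to 1.0 (fully open); "grasp_force": force on a finger pad.
Only numpy, scipy, OpenCV 4.12 (cv2) and the standard library are available. Lean on these libraries where they do the work, as an engineer would, in place of code of your own. Each camera call takes 0.05 s, during which the arm holds its last target. There are 200 camera calls.

### The job

On the dresser, set the round white sound soother to the moon: turn its raised selector, going the shorter way round, until the arrow is at the moon icon, then find the channel's lock by feel, a little to one side or the other of the stuck-on icon, and push the selector fully home there. Press gently (about 5 to 10 N, never 20 N on the mechanism), do not push it in at any other channel, leave the other things on the dresser alone, and let go.

Things in the scene. Friction and masses are not known exactly. Their poses are not given: they have to be found in the camera images.
- machine: Sound soother: white round housing, 160 mm diameter, 60 mm high, fixed to the dresser. Origin at the centre of its underside, z up. Its +x axis points to its plain 'off' bar (16 x 5 mm, on the top 61 mm from the axis); the selector turns about its z axis.
- dial (a joint): Angle of the selector about the machine's z axis, rad, counterclockwise from above positive; 0 = arrow towards the machine's +x axis (the off bar). While raised it turns endlessly both ways, with light friction (about 0.05 N m), and stays where left. Starts within 0.3 rad of 0.
- press (a joint): How far the selector is pushed down, m: 0 = raised (start), 0.008 = fully home. It does not spring back and does not drop by itself; its sliding friction is about 2 N. Between channels its key meets a sprung ring after 1.5 mm, which gives 4 mm more and then stops hard. Over a channel's slot only that friction resists, down to 8 mm; once in, the selector no longer turns.
- knob: The selector: white disc, 88 mm diameter, 10 mm thick, with an upright grip bar 14 mm thick and 30 mm high on it, along its own x (from -32 to +24 mm). A grey arrow nose lies on the disc at the bar's +x end. Origin on the turning axis, level with the machine's underside while raised; disc top at z = 80 mm, bar top at 110 mm. Fingertips straddling the bar can rest on the disc. Key below it.
- knob_grip (a point): Point on the turning axis inside the grip bar, 19 mm above the disc top and 11 mm below the bar top: grip the bar here from above, fingers closing across its 14 mm thickness.
- pointer_tip (a point): Tip of the arrow nose, 40 mm from the turning axis on the knob's +x axis.
- moon: Raised crescent moon icon, 24 mm, 5 mm high, black plastic; origin at its middle on the housing top, 61 mm from the turning axis. Four icons sit at +1.2, -1.2, +2.3, -2.3 rad from the off bar, in any order. They were stuck on by hand: each true slot lies 0.08 to 0.32 rad (5 to 18 degrees) to one side or the other of its icon, differently each time.
- star: Raised five-armed star icon, 26 mm, same plastic; another channel.
- cloud: Raised cloud icon of three touching domes, 26 mm; another channel.
- wave: Raised wavy line icon, 29 mm long; another channel.
- core: The unseen mechanism in the housing, axes as the machine's. Its ring under the selector's key: 1.5 N preload + 2.5 N per mm, for 4 mm. Slots in it leave the key 1.5 mm play each side at 34 mm radius (0.04 rad either way). Sliding a lightly pressed key over a slot, one feels the down force fall from the press to under 2 N, as the ring springs up round it; 0.7 N m of twist is then 20 N.
- jar: Glass jar with closed aluminium lid, 72 mm diameter, 105 mm high; bystander, origin at the centre of its underside.
- camera: White monitor camera, a 60 mm ball on a small stand, 115 mm high, foot 72 mm diameter; bystander, origin under its foot.
- rattle: Yellow hard silicone rattle lying flat, about 150 mm long with a 44 mm ball and a ring handle; bystander, origin near its middle on the dresser.
Things that resemble listed ones, but are neither listed nor needed, are in the scene too. Leave any purple look-alike of the machine alone.

How it is judged:
By the outcome, as a careful person would: the job done as asked, in the order asked, and still so for the second after the job is handed in, with the robot touching nothing.
It also fails if it takes over 72 s, if anything falls off the work surface, if the arm or the gripper's body presses on something with over 40 N, if the wrist force passes 120 N, or if a joint passes its speed limit or range.

## Working session

There is one attempt and no reset: what is moved stays moved. The work goes in short steps, Python scripts to look and compute and a shell command to move; the robot and the scene stay as the last step left them, time stands still between calls to the robot, and variables do not carry over. Pictures are saved under pics/ and viewed, at most 10 in all, crops included, and the job is handed in when it is done.

```bash
mkdir -p pics
python3 - <<'E'
from station import *
import cv2, numpy as np
o=get_obs(); print({k:np.round(v,3).tolist() for k,v in o.items()})
ims=[]
for n in ["side","top","wrist"]:
    p=camera_params(n); print(n,{k:np.round(v,4).tolist() if not isinstance(v,str) else v for k,v in p.items()})
    im=read_camera(n)[:,:,::-1]; cv2.imwrite(f"pics/{n}0.png",im)
    ims.append(im)
cv2.imwrite("pics/top_big.png",cv2.resize(ims[1],(800,600),interpolation=cv2.INTER_CUBIC))
cv2.imwrite("pics/sw.png",cv2.resize(np.hstack([ims[0],ims[2]]),(800,300)))
E
```

```text
{'t': 0.0, 'q': [-1.38, 0.478, 0.022, 1.556, -0.012, 1.109, -0.083], 'joint_vel': [-0.001, -0.0, 0.001, 0.0, 0.0, -0.0, -0.001], 'joint_torque': [-0.001, -59.645, 1.607, -28.121, 0.012, 0.009, 0.0], 'eef_pos': [0.198, 0.645, 0.23], 'tool_rot': [-0.0, 0.149, 0.989, -0.001], 'contact_force': [-0.649, 0.614, 0.516], 'torque': [-0.033, 0.009, 0.016], 'grasp_force': 0.0, 'gripper_width': 0.997}
side {'K': [[491.5244, 0.0, 254.092], [0.0, 491.5244, 190.4509], [0.0, 0.0, 1.0]], 'origin': [0.0135, -0.6874, 0.6968], 'attitude': [0.8492, 0.4392, -0.1269, -0.2643]}
top {'K': [[432.7892, 0.0, 257.4453], [0.0, 432.7892, 198.4815], [0.0, 0.0, 1.0]], 'origin': [0.3704, -0.0119, 1.0805], 'attitude': [0.7081, 0.0402, -0.0317, -0.7043]}
wrist {'K': [[298.4516, 0.0, 255.1918], [0.0, 298.4516, 194.0928], [0.0, 0.0, 1.0]], 'origin': [0.1308, 0.6643, 0.3741], 'attitude': [0.7965, -0.113, -0.0826, 0.5882]}
```

View pics/top_big.png

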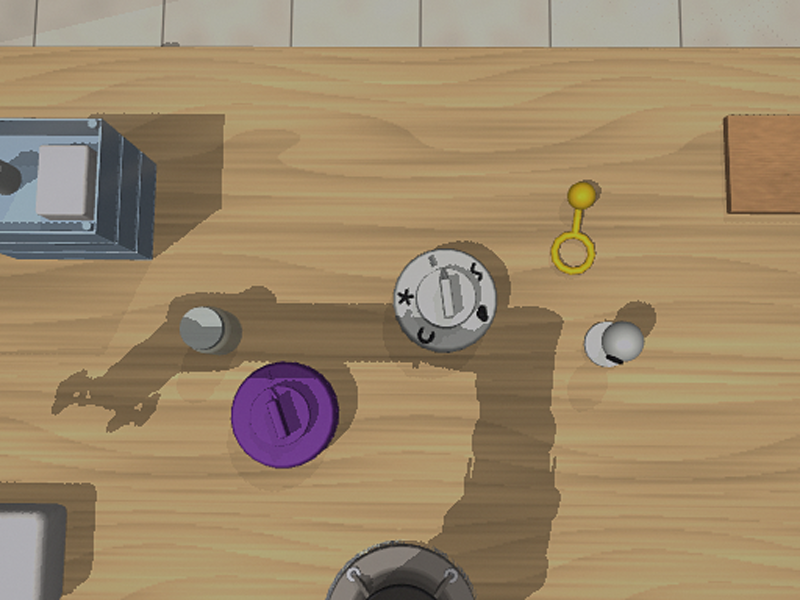

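View pics/sw.png

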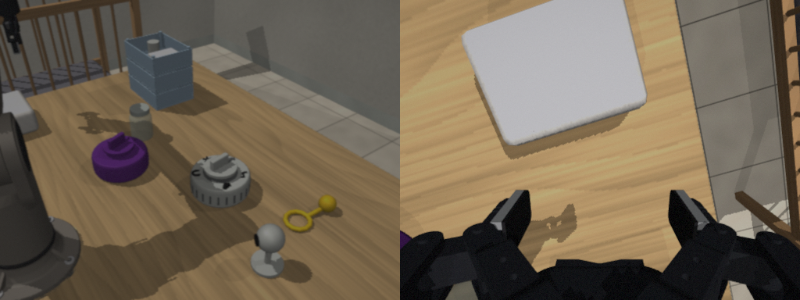

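The top view shows the machine at about (445,300) in the 800x600 picture, with off bar (432,260), star (405,297), moon (427,335), wave (477,270) and cloud (482,313). The side view shows it at about (222,170) in the composite.

```bash
cat > h.py <<'E'
from station import *
import cv2, numpy as np
from scipy.spatial.transform import Rotation as R
def rot(q): return R.from_quat(np.roll(q,-1))
def ray(p,uv):
    K=np.array(p["K"]); d=np.linalg.inv(K)@[uv[0],uv[1],1]; d=rot(p["attitude"]).apply([d[0],-d[1],-d[2]])
    return np.array(p["origin"]),d
def onplane(p,uv,z):
    o,d=ray(p,uv); return o+d*(z-o[2])/d[2]
def tri(a,b):
    A=[];y=[]
    for o,d in (a,b):
        d=d/np.linalg.norm(d); M=np.eye(3)-np.outer(d,d); A.append(M); y.append(M@o)
    x,*_=np.linalg.lstsq(np.vstack(A),np.hstack(y),rcond=None); return x
def proj(p,X):
    c=rot(p["attitude"]).inv().apply(np.array(X)-p["origin"]); u=np.array(p["K"])@[c[0],-c[1],-c[2]]; return u[:2]/u[2]
def totool(X, o=None):
    o=o or get_obs(); return rot(o["tool_rot"]).inv().apply(np.array(X)-o["eef_pos"])
E
python3 - <<'E'
from h import *
t=camera_params("top"); s=camera_params("side"); w=camera_params("wrist")
f=.64
for n,uv,z in [("c",(445,300),.06),("off",(432,260),.065),("moon",(427,335),.065),("star",(405,297),.065),("wave",(477,270),.065),("cloud",(482,313),.065),("jar",(204,328),.105),("cam",(622,340),.1)]:
    print(n,onplane(t,np.array(uv)*f,z).round(3))
o=get_obs(); T=rot(o["tool_rot"]); print(T.as_matrix().round(3)); print("cam in tool",totool(w["origin"]).round(3), (T.inv()*rot(w["attitude"])).as_matrix().round(3))
a=cv2.imread("pics/top0.png")[150:235,240:330]; b=cv2.imread("pics/side0.png")[180:270,230:335]
cv2.imwrite("pics/crop.png",np.hstack([cv2.resize(a,(400,378),interpolation=cv2.INTER_CUBIC),cv2.resize(b,(400,378),interpolation=cv2.INTER_CUBIC)]))
E
```

```text
c [ 0.49  -0.064  0.06 ]
off [ 0.551 -0.044  0.065]
moon [ 0.437 -0.037  0.065]
star [ 0.494 -0.003  0.065]
wave [ 0.536 -0.112  0.065]
cloud [ 0.47  -0.119  0.065]
jar [0.442 0.288 0.105]
cam [ 0.429 -0.318  0.1  ]
[[-0.956  0.294 -0.   ]
 [ 0.294  0.956 -0.001]
 [-0.    -0.001 -1.   ]]
cam in tool [ 0.07  -0.001 -0.144] [[-0.     0.961  0.277]
 [ 1.     0.    -0.   ]
 [-0.     0.277 -0.961]]
```

View pics/crop.png

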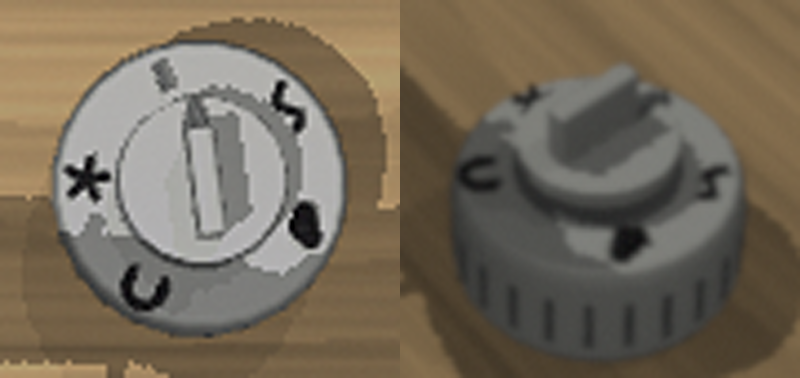

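Run:
```python
from h import *
t=camera_params("top"); s=camera_params("side")
T=lambda u:np.array(u)/4.446+[240,150]; S=lambda u:(np.array(u)-[400,0])/[3.81,4.2]+[230,180]
P={}
for n,a,b in [("moon",(145,289),(480,175)),("star",(87,180),(527,97)),("wave",(291,107),(714,183)),("cloud",(305,224),(630,243)),("barmid",(205,182),(596,97)),("bar+",(201,127),(634,72)),("bar-",(209,237),(558,123))]:
    P[n]=tri(ray(t,T(a)),ray(s,S(b))); print(n,P[n].round(4))
# circle with icons at 61mm: centre + off angle
from scipy.optimize import least_squares
off=onplane(t,T((164,75)),.0625)
print("off",off)
I=np.array([off]+[onplane(t,T(a),.063) for a in [(87,180),(145,289),(305,224),(291,107)]])[:,:2]
ang=np.array([0,1.2,2.3,-2.3,-1.2])
f=lambda v:(v[:2]+.061*np.c_[np.cos(v[2]+ang),np.sin(v[2]+ang)]-I).ravel()
r=least_squares(f,[.49,-.06,.3]); print(r.x, r.fun.reshape(-1,2).round(4))
d=P["bar+"]-P["bar-"]; print("bar yaw",np.arctan2(d[1],d[0]),"dial",np.arctan2(d[1],d[0])-r.x[2])
ap=onplane(t,T((201,127)),.11)-onplane(t,T((209,237)),.11); print("bar yaw top",np.arctan2(ap[1],ap[0]),np.linalg.norm(ap), onplane(t,T((205,182)),.11))
print("disc ctr",onplane(t,T((203,178)),.08),totool([*r.x[:2],.2]))
```

```text
moon [ 0.435  -0.035   0.0629]
star [ 0.4907 -0.0029  0.0666]
wave [ 0.5324 -0.1125  0.0638]
cloud [ 0.4702 -0.12    0.0623]
barmid [ 0.4879 -0.065   0.1055]
bar+ [ 0.5154 -0.0625  0.1071]
bar- [ 0.4606 -0.0675  0.1036]
off [ 0.55010336 -0.04506164  0.0625    ]
[ 0.49186002 -0.06504938  0.34560732] [[-0.0009  0.0007]
 [ 0.0002  0.0001]
 [ 0.0029 -0.0009]
 [-0.0012 -0.0017]
 [-0.0011  0.0018]]
bar yaw 0.09015156052718461 dial -0.25545576338776
bar yaw top 0.07132888470252838 0.05634378096307873 [ 0.48680147 -0.06438877  0.11      ]
disc ctr [ 0.49250326 -0.06496845  0.08      ] [-0.48920716 -0.5919061   0.03141128]
```

Geometry agrees: centre (0.492,-0.065), machine yaw 0.346, dial ≈ -0.26, and the icon order matches ±1.2/±2.3 with the moon at +2.3. The turn is therefore counterclockwise by about 2.57. Next I move above the machine.

```bash
python3 -m jog '[{"x":-0.25,"y":-0.29,"az":1.4},{"x":-0.25,"y":-0.29,"az":1.4},{"x":-0.25,"y":-0.29,"az":1.4},{"x":-0.25,"y":-0.29,"az":1.4},{"x":-0.25,"y":-0.29,"az":1.4},{"x":-0.25,"y":-0.29,"az":1.4},{"x":-0.25,"y":-0.29,"az":1.4},{"x":-0.489,"y":-0.592,"az":2.76},{"x":-0.489,"y":-0.592,"az":2.76},{"x":-0.489,"y":-0.592,"az":2.76},{"x":-0.489,"y":-0.592,"az":2.76},{"x":-0.489,"y":-0.592,"az":2.76}]'
python3 - <<'E'
from h import *
o=get_obs(); print(totool([.492,-.065,.2]),rot(o["tool_rot"]).as_matrix().round(3),o["q"])
M=rot(o["tool_rot"]).as_matrix(); print(np.arctan2(M[1,0],M[0,0]))
E
```

```text
[-0.4893264  -0.5918177   0.03141116] [[-0.956  0.294 -0.   ]
 [ 0.294  0.956 -0.001]
 [-0.    -0.001 -1.   ]] [-1.38012401  0.47762727  0.02237082  1.55618728 -0.01153196  1.10929164
 -0.08308697]
2.8428158762418567validation failed for argument at $[0]...
```

```bash
python3 -m jog '[{"x":-0.25,"y":-0.29,"z":0,"ax":0,"ay":0,"az":1.4},{"x":-0.25,"y":-0.29,"z":0,"ax":0,"ay":0,"az":1.4},{"x":-0.25,"y":-0.29,"z":0,"ax":0,"ay":0,"az":1.4},{"x":-0.25,"y":-0.29,"z":0,"ax":0,"ay":0,"az":1.4},{"x":-0.25,"y":-0.29,"z":0,"ax":0,"ay":0,"az":1.4},{"x":-0.25,"y":-0.29,"z":0,"ax":0,"ay":0,"az":1.4},{"x":-0.25,"y":-0.29,"z":0,"ax":0,"ay":0,"az":1.4},{"x":-0.489,"y":-0.592,"z":0,"ax":0,"ay":0,"az":2.76},{"x":-0.489,"y":-0.592,"z":0,"ax":0,"ay":0,"az":2.76},{"x":-0.489,"y":-0.592,"z":0,"ax":0,"ay":0,"az":2.76},{"x":-0.489,"y":-0.592,"z":0,"ax":0,"ay":0,"az":2.76},{"x":-0.489,"y":-0.592,"z":0,"ax":0,"ay":0,"az":2.76}]'
cat > st.py <<'E'
from h import *
o=get_obs(); M=rot(o["tool_rot"]).as_matrix()
print("t",o["t"],"pos",o["eef_pos"].round(4) if hasattr(o["eef_pos"],"round") else o["eef_pos"],"xaz %.4f"%np.arctan2(M[1,0],M[0,0]),"zax",M[:,2].round(4),"F",np.round(o["contact_force"],2),"T",np.round(o["torque"],3),"q7 %.3f"%o["q"][6],"w",o["gripper_width"],o["grasp_force"])
print("to centre",totool([.492,-.065,.081]).round(4))
E
python3 st.py
```

```text
t: 1.35
eef_pos: [0.4306, 0.0898, 0.2315]
tool_rot: [-0.0, 0.869, 0.496, 0.0]
contact_force: [0.7, 0.0, 0.7]
gripper_width: 1.004
grasp_force: 0.0
t 1.35 pos [0.4306 0.0898 0.2315] xaz 1.0369 zax [ 4.e-04  9.e-04 -1.e+00] F [0.72 0.02 0.74] T [ 0.017 -0.056  0.004] q7 -0.815 w 1.0037079957264718 0.0
to centre [-0.1022  0.1317  0.1504]
```

```bash
python3 -m jog '[{"x":-0.102,"y":0.132,"z":0.02,"ax":0,"ay":0,"az":0.96},{"x":-0.102,"y":0.132,"z":0.02,"ax":0,"ay":0,"az":0.96},{"x":-0.102,"y":0.132,"z":0.02,"ax":0,"ay":0,"az":0.96},{"x":-0.102,"y":0.132,"z":0.02,"ax":0,"ay":0,"az":0.96},{"x":-0.102,"y":0.132,"z":0.02,"ax":0,"ay":0,"az":0.96},{"x":-0.102,"y":0.132,"z":0.02,"ax":0,"ay":0,"az":0.96},{"x":-0.102,"y":0.132,"z":0.02,"ax":0,"ay":0,"az":0.96},{"x":-0.102,"y":0.132,"z":0.02,"ax":0,"ay":0,"az":0.96}]'
python3 st.py
python3 - <<'E'
from h import *
import json
p=camera_params("wrist"); im=read_camera("wrist")[:,:,::-1]
json.dump({k:np.array(v).tolist() for k,v in p.items()},open("w1.json","w"))
cv2.imwrite("pics/w1.png",im); cv2.imwrite("pics/w1b.png",cv2.resize(im,(800,600),interpolation=cv2.INTER_CUBIC))
print(proj(p,[.492,-.065,.08]))
E
```

```text
t: 2.15
eef_pos: [0.4929, -0.0628, 0.2111]
tool_rot: [0.0, 0.999, 0.041, -0.0]
contact_force: [-0.4, 0.3, 0.9]
gripper_width: 1.002
grasp_force: 0.0
t 2.15 pos [ 0.4929 -0.0628  0.2111] xaz 0.0824 zax [-5.e-04 -2.e-04 -1.e+00] F [-0.38  0.26  0.92] T [-0.012  0.004 -0.025] q7 -1.209 w 1.0015831808056193 0.0
to centre [-0.001   0.0021  0.1301]
[256.30612217 185.4015143 ]
```

View pics/w1b.png

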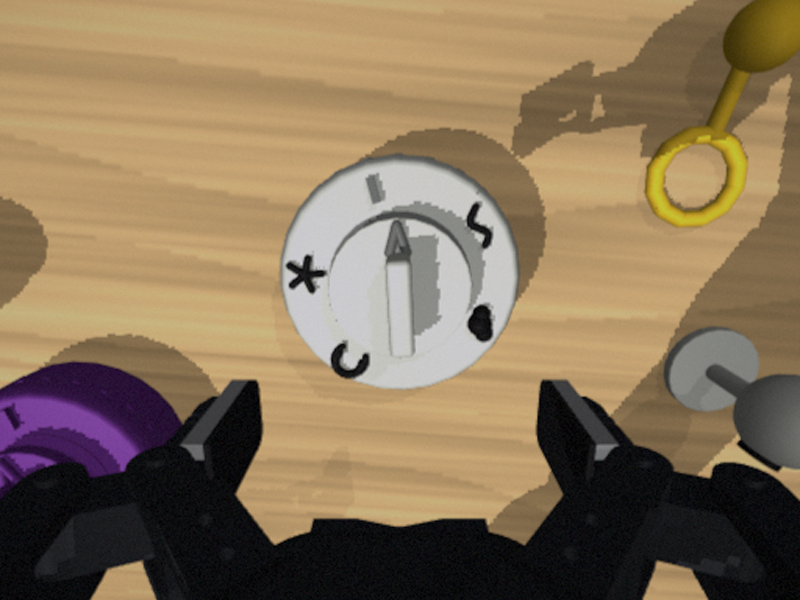

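The wrist view shows the disc centre at (400,286), tip (397,222), bar top from (399,262) to (401,356), off (375,188), star (305,273), moon (350,362), cloud (481,323) and wave (479,226). I refit from these.

Run:
```python
from h import *
import json
from scipy.optimize import least_squares
p=json.load(open("w1.json")); t=camera_params("top")
W=lambda u:np.array(u)*.64; T=lambda u:np.array(u)/4.446+[240,150]
ang=np.array([0,1.2,2.3,-2.3,-1.2])
I=np.array([onplane(p,W(a),.064) for a in [(375,188),(305,273),(350,362),(481,323),(479,226)]])[:,:2]
f=lambda v:(v[:2]+.061*np.c_[np.cos(v[2]+ang),np.sin(v[2]+ang)]-I).ravel()
r=least_squares(f,[.49,-.06,.3]); print(r.x,(r.fun*1e3).round(1))
d=I-r.x[:2]; print("icon angles rel",(np.arctan2(d[:,1],d[:,0])-r.x[2]).round(3))
a,b=[onplane(p,W(u),.11) for u in [(399,262),(401,356)]]
tip=onplane(p,W((397,222)),.083); print(a,b,"yaw",np.arctan2(*(a-b)[1::-1]),"tip yaw",np.arctan2(tip[1]-r.x[1],tip[0]-r.x[0]),tip)
print("disc ctr",onplane(p,W((400,286)),.08))
print("bar ends 3D (top/wrist)",tri(ray(p,W((399,262))),ray(t,T((201,127)))),tri(ray(p,W((401,356))),ray(t,T((209,237)))))
```

```text
[ 0.49170299 -0.06458793  0.34867965] [-0.9  1.  -0.8  0.3  3.  -0.  -0.7 -1.2 -0.6 -0. ]
icon angles rel [-0.02   1.187  2.322 -2.297 -1.193]
[ 0.51480697 -0.06219851  0.11      ] [ 0.46120738 -0.06776812  0.11      ] yaw 0.10353973926081596 tip yaw 0.12170175265882223 [ 0.53280939 -0.05956036  0.083     ]
disc ctr [ 0.49427892 -0.06451815  0.08      ]
bar ends 3D (top/wrist) [ 0.51490818 -0.06226743  0.11056338] [ 0.45921227 -0.06731386  0.10509479]
```

```bash
python3 -m jog '[{"x":-0.001,"y":0.002,"z":0.04,"ax":0,"ay":0,"az":-0.02},{"x":-0.001,"y":0.002,"z":0.08,"ax":0,"ay":0,"az":-0.02},{"x":-0.001,"y":0.002,"z":0.105,"ax":0,"ay":0,"az":-0.02},{"x":-0.001,"y":0.002,"z":0.12,"ax":0,"ay":0,"az":-0.02},{"x":-0.001,"y":0.002,"z":0.127,"ax":0,"ay":0,"az":-0.02},{"x":-0.001,"y":0.002,"z":0.127,"ax":0,"ay":0,"az":-0.02},{"x":-0.001,"y":0.002,"z":0.127,"ax":0,"ay":0,"az":-0.02}]' 1 25
python3 st.py
```

```text
t: 2.9
eef_pos: [0.493, -0.065, 0.0852]
tool_rot: [-0.0, 0.999, 0.052, 0.001]
contact_force: [0.0, 0.3, 0.5]
gripper_width: 1.007
grasp_force: 0.0
t 2.9 pos [ 0.493  -0.065   0.0852] xaz 0.1031 zax [ 1.7e-03  2.0e-04 -1.0e+00] F [0.03 0.27 0.47] T [-0.006  0.009 -0.02 ] q7 -0.985 w 1.0065383590692112 0.0
to centre [-0.001  -0.0001  0.0042]
```

```bash
python3 -m jog '[{"x":-0.001,"y":0,"z":0,"ax":0,"ay":0,"az":0},{"x":-0.001,"y":0,"z":0,"ax":0,"ay":0,"az":0},{"x":-0.001,"y":0,"z":0,"ax":0,"ay":0,"az":0},{"x":-0.001,"y":0,"z":0,"ax":0,"ay":0,"az":0},{"x":-0.001,"y":0,"z":0,"ax":0,"ay":0,"az":0},{"x":-0.001,"y":0,"z":0,"ax":0,"ay":0,"az":0},{"x":-0.001,"y":0,"z":0,"ax":0,"ay":0,"az":0},{"x":-0.001,"y":0,"z":0,"ax":0,"ay":0,"az":0},{"x":-0.001,"y":0,"z":0,"ax":0,"ay":0,"az":0},{"x":-0.001,"y":0,"z":0,"ax":0,"ay":0,"az":0},{"x":-0.001,"y":0,"z":0,"ax":0,"ay":0,"az":0},{"x":-0.001,"y":0,"z":0,"ax":0,"ay":0,"az":0}]' 0 30
python3 st.py
```

```text
t: 4.1
eef_pos: [0.4912, -0.0641, 0.0842]
tool_rot: [-0.001, 0.999, 0.052, -0.0]
contact_force: [0.6, 5.3, 1.6]
gripper_width: 0.154
grasp_force: 34.8
t 4.1 pos [ 0.4912 -0.0641  0.0842] xaz 0.1035 zax [-3.0e-04  1.1e-03 -1.0e+00] F [0.61 5.28 1.62] T [ 1.258 -0.088 -0.007] q7 -0.985 w 0.15352678703315287 34.78906273841858
to centre [0.0007 0.0009 0.0032]
```

```bash
python3 -m jog '[{"x":0,"y":-0.001,"z":0,"ax":0,"ay":0,"az":0},{"x":0,"y":-0.001,"z":0,"ax":0,"ay":0,"az":-0.1},{"x":0,"y":-0.001,"z":0,"ax":0,"ay":0,"az":-0.2},{"x":0,"y":-0.001,"z":0,"ax":0,"ay":0,"az":-0.3},{"x":0,"y":-0.001,"z":0,"ax":0,"ay":0,"az":-0.4},{"x":0,"y":-0.001,"z":0,"ax":0,"ay":0,"az":-0.5},{"x":0,"y":-0.001,"z":0,"ax":0,"ay":0,"az":-0.5}]' 0 30
python3 st.py
```

```text
t: 4.8
eef_pos: [0.4913, -0.0644, 0.0842]
tool_rot: [0.0, 0.955, 0.297, 0.0]
contact_force: [1.1, 2.9, -2.6]
gripper_width: 0.156
grasp_force: 34.1
t 4.8 pos [ 0.4913 -0.0644  0.0842] xaz 0.6034 zax [ 7.e-04 -3.e-04 -1.e+00] F [ 1.13  2.93 -2.56] T [ 0.302 -0.369  0.09 ] q7 -0.592 w 0.15614167673760054 34.090771079063416
to centre [0.0002 0.0009 0.0032]
```

```bash
python3 -m jog '[{"x":0,"y":0,"z":0,"ax":0,"ay":0,"az":-0.14},{"x":0,"y":0,"z":0,"ax":0,"ay":0,"az":-0.28},{"x":0,"y":0,"z":0,"ax":0,"ay":0,"az":-0.42},{"x":0,"y":0,"z":0,"ax":0,"ay":0,"az":-0.56},{"x":0,"y":0,"z":0,"ax":0,"ay":0,"az":-0.7},{"x":0,"y":0,"z":0,"ax":0,"ay":0,"az":-0.84},{"x":0,"y":0,"z":0,"ax":0,"ay":0,"az":-0.98},{"x":0,"y":0,"z":0,"ax":0,"ay":0,"az":-1.12},{"x":0,"y":0,"z":0,"ax":0,"ay":0,"az":-1.26},{"x":0,"y":0,"z":0,"ax":0,"ay":0,"az":-1.4},{"x":0,"y":0,"z":0,"ax":0,"ay":0,"az":-1.54},{"x":0,"y":0,"z":0,"ax":0,"ay":0,"az":-1.68}]' 0 30
python3 st.py
```

```text
t: 6.0
eef_pos: [0.4931, -0.0644, 0.0846]
tool_rot: [0.002, 0.415, 0.91, 0.001]
contact_force: [3.6, 2.0, -2.8]
gripper_width: 0.154
grasp_force: 33.8
t 6.0 pos [ 0.4931 -0.0644  0.0846] xaz 2.2848 zax [ 4.1e-03 -4.0e-04 -1.0e+00] F [ 3.61  2.02 -2.83] T [ 0.668 -1.146 -0.07 ] q7 0.793 w 0.15419796356954385 33.83722901344299
to centre [ 0.0003 -0.0012  0.0036]
```

```bash
python3 -m jog '[{"x":0,"y":0,"z":0,"ax":0,"ay":0,"az":0},{"x":0,"y":0,"z":0,"ax":0,"ay":0,"az":0}]' 0 30
python3 st.py
python3 - <<'E'
from h import *
im=read_camera("top")[150:235,240:330,::-1]; s=read_camera("side")[180:270,230:335,::-1]; w=read_camera("wrist")[:,:,::-1]
cv2.imwrite("pics/a.png",np.hstack([cv2.resize(im,(400,378),interpolation=cv2.INTER_CUBIC),cv2.resize(w,(400,378))]))
E
```

```text
t: 6.2
eef_pos: [0.4931, -0.0643, 0.0847]
tool_rot: [0.002, 0.418, 0.908, 0.001]
contact_force: [4.7, 1.2, -2.7]
gripper_width: 0.157
grasp_force: 33.9
t 6.2 pos [ 0.4931 -0.0643  0.0847] xaz 2.2791 zax [ 4.e-03 -2.e-04 -1.e+00] F [ 4.67  1.22 -2.68] T [ 0.566 -1.17   0.1  ] q7 0.788 w 0.15692776498548025 33.883434534072876
to centre [ 0.0002 -0.0013  0.0036]
```

View pics/a.png

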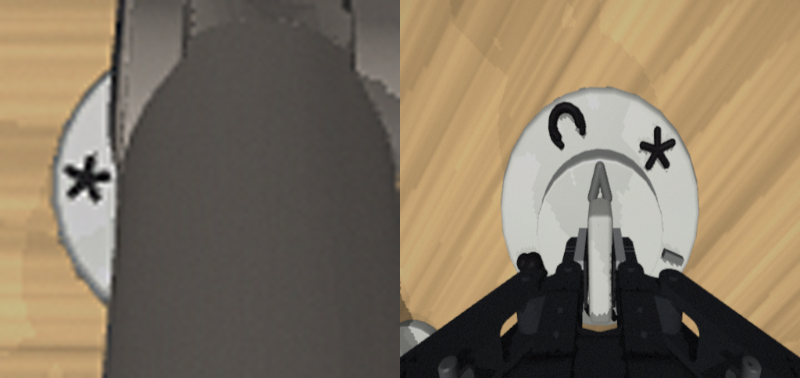

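The wrist view shows the arrow about 0.37 rad short of the moon, on its clockwise side; the moon is at (567,125) and the tip at (600,168). Next comes a light press to feel the ring.

```bash
python3 -m jog '[{"x":-0.0007,"y":0.0008,"z":0,"ax":0,"ay":0,"az":0},{"x":-0.0007,"y":0.0008,"z":0.001,"ax":0,"ay":0,"az":0},{"x":-0.0007,"y":0.0008,"z":0.0015,"ax":0,"ay":0,"az":0},{"x":-0.0007,"y":0.0008,"z":0.002,"ax":0,"ay":0,"az":0},{"x":-0.0007,"y":0.0008,"z":0.002,"ax":0,"ay":0,"az":0}]' 0 30
python3 st.py
python3 -m jog '[{"x":0,"y":0,"z":0.0005,"ax":0,"ay":0,"az":0},{"x":0,"y":0,"z":0.001,"ax":0,"ay":0,"az":0},{"x":0,"y":0,"z":0.001,"ax":0,"ay":0,"az":0}]' 0 30
python3 st.py
```

```text
t: 6.85
eef_pos: [0.4932, -0.0643, 0.0827]
tool_rot: [0.001, 0.417, 0.909, 0.0]
contact_force: [5.3, 0.4, 1.1]
gripper_width: 0.159
grasp_force: 34.5
t 6.85 pos [ 0.4932 -0.0643  0.0827] xaz 2.2820 zax [ 2.1e-03 -2.0e-04 -1.0e+00] F [5.33 0.43 1.09] T [ 0.286 -1.469 -0.075] q7 0.791 w 0.15895893164842154 34.456252455711365
to centre [ 0.0002 -0.0014  0.0017]
t: 7.15
eef_pos: [0.4932, -0.0643, 0.0817]
tool_rot: [0.001, 0.417, 0.909, 0.0]
contact_force: [5.4, 0.2, 3.2]
gripper_width: 0.159
grasp_force: 34.8
t 7.15 pos [ 0.4932 -0.0643  0.0817] xaz 2.2822 zax [ 2.1e-03 -2.0e-04 -1.0e+00] F [5.38 0.25 3.18] T [ 0.285 -1.381 -0.074] q7 0.792 w 0.15910908290144987 34.8029351234436
to centre [ 0.0002 -0.0014  0.0007]
```

```bash
python3 -m jog '[{"x":0,"y":0,"z":0.0005,"ax":0,"ay":0,"az":0},{"x":0,"y":0,"z":0.001,"ax":0,"ay":0,"az":0},{"x":0,"y":0,"z":0.001,"ax":0,"ay":0,"az":0}]' 0 30
python3 st.py
```

```text
t: 7.45
eef_pos: [0.4932, -0.0643, 0.0809]
tool_rot: [0.001, 0.417, 0.909, 0.0]
contact_force: [4.6, 1.2, 4.9]
gripper_width: 0.161
grasp_force: 35.1
t 7.45 pos [ 0.4932 -0.0643  0.0809] xaz 2.2823 zax [ 2.2e-03 -2.0e-04 -1.0e+00] F [4.65 1.25 4.88] T [ 0.269 -1.329 -0.049] q7 0.792 w 0.16050249948921363 35.10452091693878
to centre [ 0.0002 -0.0014 -0.0001]
```

```bash
python3 -m jog '[{"x":0,"y":0,"z":0.0005,"ax":0,"ay":0,"az":-0.02},{"x":0,"y":0,"z":0.0005,"ax":0,"ay":0,"az":-0.04},{"x":0,"y":0,"z":0.0005,"ax":0,"ay":0,"az":-0.04}]' 0 30 >/dev/null
python3 st.py
python3 -m jog '[{"x":0,"y":0,"z":0,"ax":0,"ay":0,"az":-0.02},{"x":0,"y":0,"z":0,"ax":0,"ay":0,"az":-0.03},{"x":0,"y":0,"z":0,"ax":0,"ay":0,"az":-0.03}]' >/dev/null
python3 st.py
```

```text
t 7.75 pos [ 0.4934 -0.0642  0.0805] xaz 2.3228 zax [ 2.5e-03 -1.0e-04 -1.0e+00] F [4.88 0.88 5.64] T [ 0.377 -1.314 -0.131] q7 0.826 w 0.15318979651498268 35.10331571102142
to centre [ 0.0004 -0.0016 -0.0005]
t 8.05 pos [ 0.4931 -0.0642  0.0801] xaz 2.3529 zax [ 2.1e-03 -1.0e-04 -1.0e+00] F [6.32 1.43 0.79] T [ 0.274 -1.675 -0.018] q7 0.852 w 0.15693592209716659 34.46265757083893
to centre [ 0.0002 -0.0014 -0.0009]
```

The down force fell from 5.6 to 0.8 N at dial ≈ 2.00, which is 0.30 short of the icon and within the slot range. I centre a little more and check that it stays low.

```bash
python3 -m jog '[{"x":0,"y":0,"z":0,"ax":0,"ay":0,"az":-0.02},{"x":0,"y":0,"z":0,"ax":0,"ay":0,"az":-0.02}]' >/dev/null
python3 st.py
```

```text
t 8.25 pos [ 0.4931 -0.0641  0.08  ] xaz 2.3731 zax [ 2.e-03 -1.e-04 -1.e+00] F [5.91 2.42 2.1 ] T [ 0.278 -1.675  0.065] q7 0.869 w 0.1547757140188461 34.4196742773056
to centre [ 0.0002 -0.0014 -0.001 ]
```

```bash
python3 -m jog '[{"x":0,"y":0,"z":0.0005,"ax":0,"ay":0,"az":0},{"x":0,"y":0,"z":0.001,"ax":0,"ay":0,"az":0},{"x":0,"y":0,"z":0.0015,"ax":0,"ay":0,"az":0}]' >/dev/null
python3 st.py
python3 -m jog '[{"x":0,"y":0,"z":0.0005,"ax":0,"ay":0,"az":0},{"x":0,"y":0,"z":0.001,"ax":0,"ay":0,"az":0},{"x":0,"y":0,"z":0.001,"ax":0,"ay":0,"az":0}]' >/dev/null
python3 st.py
```

```text
t 8.55 pos [ 0.4931 -0.0641  0.0785] xaz 2.3728 zax [ 2.e-03 -2.e-04 -1.e+00] F [6.22 0.84 1.04] T [ 0.295 -1.743  0.029] q7 0.869 w 0.1566987080405285 34.43627178668976
to centre [ 0.0002 -0.0014 -0.0025]
t 8.85 pos [ 0.4931 -0.0641  0.0774] xaz 2.3728 zax [ 2.e-03 -2.e-04 -1.e+00] F [6.42 0.68 0.14] T [ 0.374 -1.696  0.026] q7 0.869 w 0.15565788125020158 34.30048227310181
to centre [ 0.0002 -0.0014 -0.0036]
```

```bash
python3 -m jog '[{"x":0,"y":0,"z":0.0005,"ax":0,"ay":0,"az":0},{"x":0,"y":0,"z":0.0008,"ax":0,"ay":0,"az":0},{"x":0,"y":0,"z":0.0008,"ax":0,"ay":0,"az":0}]' >/dev/null
python3 st.py
python3 -m jog '[{"x":0,"y":0,"z":0.0003,"ax":0,"ay":0,"az":0},{"x":0,"y":0,"z":0.0006,"ax":0,"ay":0,"az":0},{"x":0,"y":0,"z":0.0006,"ax":0,"ay":0,"az":0}]' >/dev/null
python3 st.py
```

```text
t 9.15 pos [ 0.4931 -0.0641  0.0767] xaz 2.3728 zax [ 2.e-03 -2.e-04 -1.e+00] F [6.29 1.51 1.88] T [ 0.258 -1.665  0.018] q7 0.869 w 0.15545192463738622 34.462557435035706
to centre [ 0.0002 -0.0014 -0.0043]
t 9.45 pos [ 0.4933 -0.0641  0.0766] xaz 2.3728 zax [ 2.3e-03 -1.0e-04 -1.0e+00] F [4.37 1.56 7.42] T [ 0.287 -1.166  0.062] q7 0.869 w 0.1595626230831814 35.3636509180069
to centre [ 0.0003 -0.0015 -0.0044]
```

```bash
python3 -m jog '[{"x":0,"y":0,"z":0,"ax":0,"ay":0,"az":0},{"x":0,"y":0,"z":0,"ax":0,"ay":0,"az":0},{"x":0,"y":0,"z":0,"ax":0,"ay":0,"az":0},{"x":0,"y":0,"z":0,"ax":0,"ay":0,"az":0},{"x":0,"y":0,"z":0,"ax":0,"ay":0,"az":0},{"x":0,"y":0,"z":0,"ax":0,"ay":0,"az":0}]' 0.6
python3 -m jog '[{"x":0,"y":0,"z":-0.02,"ax":0,"ay":0,"az":0},{"x":0,"y":0,"z":-0.05,"ax":0,"ay":0,"az":0},{"x":0,"y":0,"z":-0.09,"ax":0,"ay":0,"az":0},{"x":0,"y":0,"z":-0.13,"ax":0,"ay":0,"az":0},{"x":0,"y":0,"z":-0.13,"ax":0,"ay":0,"az":0},{"x":0,"y":0,"z":-0.13,"ax":0,"ay":0,"az":0}]' >/dev/null
python3 st.py
python3 - <<'E'
from h import *
import json
p=camera_params("wrist"); im=read_camera("wrist")[:,:,::-1]; s=read_camera("side")[180:270,230:335,::-1]
json.dump({k:np.array(v).tolist() for k,v in p.items()},open("w2.json","w"))
cv2.imwrite("pics/fin.png",np.hstack([cv2.resize(im[80:300,130:390],(472,400),interpolation=cv2.INTER_CUBIC),cv2.resize(s,(328,400),interpolation=cv2.INTER_CUBIC)]))
E
```

```text
t: 10.05
eef_pos: [0.4918, -0.0641, 0.0757]
tool_rot: [-0.0, 0.375, 0.927, -0.0]
contact_force: [-0.4, -0.6, 0.2]
gripper_width: 0.601
grasp_force: 0.0
t 10.65 pos [ 0.4926 -0.064   0.2067] xaz 2.3728 zax [ 2.2e-03  2.0e-04 -1.0e+00] F [-0.69  0.59 -0.45] T [ 0.005  0.019 -0.011] q7 0.839 w 0.6006919131621251 0.0
to centre [-1.000e-04 -1.300e-03  1.257e-01]
```

View pics/fin.png

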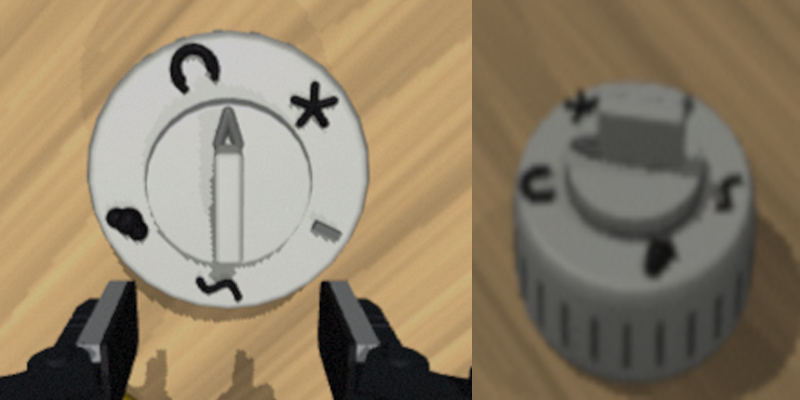

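The final picture shows the selector sunk low, the arrow at (228,112) just clockwise of the moon at (195,68), and the gripper clear. It travelled about 8 mm to a hard stop at 7.4 N.

```bash
python3 -c "
from station import *
print(hand_in())"
```

```text
the job is handed in; nothing more can be done
None
```

The sound soother is set to the moon: I turned the selector counterclockwise (the shorter way), felt the lock about 0.30 rad (17°) short of the icon, pushed it about 8 mm to a hard stop at a measured 7.4 N, let go, and handed the job in at about 11 s.

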